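# Sweep the stray bronze bushes into the parts corral

### The arm

A 6-joint arm with a two-finger parallel gripper is mounted at the origin on a cart in front of the work surface, level with it; the furniture and walls round the work are solid. World frame = base frame: x ahead of the robot, y to its left, z up, the work surface at z = 0. Lengths are in m, angles in degrees, forces in N, time in s.
With the tool pointing down it reaches from about 0.3 to 0.75 m from the base axis. Payload 8.5 kg.
Tool frame: the origin (TCP) lies at the very end of the fingers, on their centre line; the grasp point (between the pads) lies 19 mm behind it; z points along the fingers, y is the line along which they close (so a half turn about z gives the same grasp; the last joint's range is limited). The gripper opens to 85 mm and grips with 20 to 120 N. Pads are 22 mm wide; open, the fingers measure 114 mm over their backs; the gripper's body (76 mm by 85 mm) begins 54 mm behind the grasp point. The pads swing forward as they close: fully open they stand 13 mm farther back than shut.
Start: joints at [-77.195, 21.807, 74.336, -0, 83.858, -12.336], TCP at [0.234, -0.498, 0.231] pointing down, gripper open.
Joint ranges: [-178.18, 178.18], [-50.72, 133.34], [12.68, 142.11], [-81.47, 261.47], [9.98, 163.14], [-165.26, 165.26]. Speed limits (degrees/s): [136.94, 136.94, 180, 180, 180, 180].

### API

Orientations are given as a 3x3 rotation matrix whose columns are the frame's x, y, z axes.
In Python, from rig import observe, cams, ticket gives the robot as it stands.
- The arm moves only by the tool move_arm, never from a script. Its arguments are lists of equal length, an entry for each row: "jaw": the finger opening in cm, from 0 to 8.54; "dp": the shift along the tool's x, y, z in cm, a list of three; "turn": the turn, a rotation vector about the tool's x, y, z in rad, a list of three. In form: {"jaw": [jaw, ...], "dp": [[tx, ty, tz], ...], "turn": [[wx, wy, wz], ...]}. A call has 1 to 12 rows; each row shifts and turns the commanded pose from where the row before left it, along the tool's axes as they then stand; what a row does not reach is not made up. A row lasts 1/12 s, in which the tool goes at most 41.7 mm and 7.16 degrees, less where a joint would pass 70% of its speed; a pose out of reach is approached as far as the arm can. A call is refused whole if a number of a shift passes 4.17 or a number of a turn 0.125, either way. A call with a gripper value outside its range is refused whole. The fingers move at their own pace and stop on an object; "force" is the grip in N (left out, the last holds). Time passes only in rows, so rows that do not move let the fingers close. It gives the time, the measured TCP pose, the force, the opening and the grip force at its end, in the units of the state.
- observe(): the state, without advancing time (a new reading comes with each control period).
- cams.get_image(name): name is "scene" or "top"; returns (picture, depth): 420x560x3 uint8, red, green, blue; 420x560 float32, m along the optical axis (not along the pixel's ray), 0 where there is no reading.
- cams.calibration(name): a dict with "vertical_fov" (degrees; the focal length in pixels is half the picture's height over the tangent of half this angle, whatever the lens; pixels are square), "cx", "cy" (the principal point, pixels), "view" (4x4, takes a point from world to camera coordinates). Camera axes: x right, y up, looking along -z (the intrinsics and any distortion apply to the point x, -y, -z); pixel columns grow to the right and rows downward; lengths in m; the calibration is good to about 2 mm. A picture is of the moment at which its call begins. calibration takes no time and is no camera call.
- ticket.close_job(): hands the job in; it is judged then, once.
Trained networks look in the newest picture that a camera, given by its name, has taken for a name from the list of things; names that differ only in an ending like _2 or _b are one class to them, and where a whole thing is asked for, a point or a joint stands for the part that bears it (a point fixed in the world has none). Each returns a list of dicts, best first, with "p" (0 to 1); they miss things now and then, are a little off and sometimes report something else, mostly with a low value. They report only what shows in the picture. A call takes as long as a camera call.
- cams.spot_in(camera, query): "box" ([centre column, centre row, width, height] as shares, 0 to 1, of the picture: columns of its width, rows of its height, round what is visible of it).
- cams.outline_of(camera, query): "mask" (420x560 bool, what is visible of it) and "box" ([centre column, centre row, width, height] as shares, 0 to 1, of the picture: columns of its width, rows of its height, round what is visible of it).
- cams.mark_of(camera, query): "location" ([column, row] as shares, 0 to 1, of the picture: columns of its width, rows of its height: a listed point, or the origin of a listed thing).
The state is a dict: "time_s": time; "q": joint angles; "qvel": joint speeds; "joint_efforts": joint torques, N m; "position": TCP position; "tool_rot": TCP orientation; "ft_force": force on the tool from outside, world axes, zero at the start; "wrist_torque": the same for the moment, N m; "grip_width": finger opening in m; "gripper_force": force on a finger pad.
Only numpy, scipy, OpenCV 4.12 (cv2) and the standard library are available. Lean on these libraries where they do the work, as an engineer would, in place of code of your own. Each camera call takes 0.05 s, during which the arm holds its last target. There are 200 camera calls.

### The job

Two bronze bushes stand astray beyond the open side of the low U-shaped aluminium corral. With your fingertips, sweep them across the worktop into the corral, until both are wholly inside it with the one that is already there. Slide them gently: do not pinch them, lift them or jam them against the walls. Leave the standing screw, the steel block and the tin where they are.

Things in the scene. Friction and masses are not known exactly. Their poses are not given: they have to be found in the camera images.
- corral: Low U-shaped frame of aluminium bars fixed to the worktop, no floor of its own; inside 85 mm deep (its x) by 120 mm wide (its y), walls 10 mm thick, 24 mm high. Origin: middle of the inside, at worktop level. The back wall's inner face is at x = +42.5 mm, the side walls' at y = +-60 mm. The open side, at x = -42.5 mm, faces away from the robot: parts go in along its +x, towards the robot. z up.
- bush_a_center (a point): Bronze bush (short tube), 22 mm diameter, 22 mm high, about 35 g, loose, standing on end on the worktop, beyond the corral's open side; of the two there, the right-hand one (smaller y). This point is its middle, 11 mm above the worktop.
- bush_b_center (a point): Bronze bush (short tube), 22 mm diameter, 22 mm high, about 35 g, loose, standing on end on the worktop, beyond the corral's open side; of the two there, the left-hand one (greater y). This point is its middle, 11 mm above the worktop.
- bush_c_center (a point): Bronze bush (short tube), 22 mm diameter, 22 mm high, about 35 g, loose, standing on end on the worktop, already in the corral, near its back wall, just like the other two; it stays in. This point is its middle, 11 mm above the worktop.
- tall_screw: Loose hex screw standing on its head, 15 mm wide, 50 mm high, 22 g, easily knocked over; to be left alone. Origin: centre of its underside.
- steel_block: Loose drilled steel block, 45 x 70 x 35 mm (x, y, z), to be left alone. Origin: centre of its underside.
- flux_tin: Round tin with a press lid, 75 mm diameter, 50 mm high, loose, to be left alone. Origin: centre of its underside.
- bracket_corner (a point): Top of the nearest corner of the drive unit's upright bracket, left of the bushes: 116 mm high, it runs from here to the left (y greater); its foot plate, 14 mm high, reaches 40 mm nearer to the robot. Fixed; keep clear. Also fixed: a machine beam above the robot's left side, underside at z = 0.765, its end from (0.23, 0.06) to (0.39, 0.16): keep a raised elbow below it.
- fixture_corner (a point): Top of the nearest end of the long bar on the fixed clamp fixture, right of the bushes; the bar is 51 mm high and runs from here ahead and to the right (x greater, y smaller), with small studs on it to 75 mm; behind it, nearer the robot, stands a block 84 mm high. Keep the gripper clear of it.

How it is judged:
By the outcome, as a careful person would: the job done as asked, in the order asked, and still so for the second after the job is handed in, with the robot touching nothing.
It also fails if it takes over 45 s, if anything falls off the work surface, if the arm or the gripper's body presses on something with over 40 N, if the wrist force passes 120 N, or if a joint passes its speed limit or range.

## Working session

There is one attempt and no reset: what is moved stays moved. The work goes in short steps, Python scripts to look and compute and a tool call to move; the robot and the scene stay as the last step left them, time stands still between calls to the robot, and variables do not carry over. Pictures are saved under pics/ and viewed, at most 10 in all, crops included, and the job is handed in when it is done.

Besides the shell and the picture viewer there is one more tool, called after "Request:" in YAML: its name, and indented under it one key for each argument. move_arm: Moves the arm, as the interface text tells. Its arguments: {"type":"object","properties":{"jaw":{"type":"array","items":{"type":"number"}},"dp":{"type":"array","items":{"type":"array","items":{"type":"number"}}},"turn":{"type":"array","items":{"type":"array","items":{"type":"number"}}},"force":{"type":"number"}},"required":["jaw","dp","turn"]}

```bash
ls; mkdir -p pics; cat > h.py <<'E'
import numpy as np,cv2
from rig import observe,cams,ticket
def K(n):
    c=cams.calibration(n); f=210/np.tan(np.radians(c["vertical_fov"]/2)); return c,f
def ray(n,u,v):
    c,f=K(n); V=np.array(c["view"]); R=V[:3,:3]; o=-R.T@V[:3,3]
    d=R.T@np.array([(u-c["cx"])/f,-(v-c["cy"])/f,-1.]); return o,d
def atz(n,u,v,z):
    o,d=ray(n,u,v); return o+d*(z-o[2])/d[2]
def proj(n,p):
    c,f=K(n); V=np.array(c["view"]); q=V[:3,:3]@p+V[:3,3]; return c["cx"]+f*q[0]/-q[2], c["cy"]-f*q[1]/-q[2]
E
python3 - <<'E'
from h import *
for n in("scene","top"):
    im,d=cams.get_image(n); cv2.imwrite(f"pics/{n}0.png",im[:,:,::-1])
    c=cams.calibration(n); print(n,{k:v for k,v in c.items() if k!="view"}, ray(n,280,210)[0].round(3))
    for q,z in [("corral",0),("bush_a_center",.011),("tall_screw",0),("steel_block",0),("flux_tin",0),("bracket_corner",.116),("fixture_corner",.051)]:
        for r in cams.mark_of(n,q)[:4]:
            u,v=r["location"][0]*560,r["location"][1]*420
            print(n,q,round(r["p"],2),round(u),round(v),atz(n,u,v,z).round(3), d[int(min(v,419)),int(min(u,559))].round(3))
E
```

```text
pics
scene {'vertical_fov': 50.27945549184333, 'cx': 282.93169046495234, 'cy': 205.26884106650635} [-0.054  0.514  0.626]
scene corral 0.86 330 223 [0.565 0.069 0.   ] 0.983
scene bush_a_center 0.65 316 191 [0.67  0.041 0.011] 1.043
scene bush_a_center 0.39 334 304 [0.366 0.196 0.011] 0.749
scene tall_screw 0.56 263 251 [0.56  0.238 0.   ] 0.908
scene steel_block 0.64 235 303 [0.464 0.342 0.   ] 0.764
scene flux_tin 0.78 332 305 [0.374 0.195 0.   ] 0.752
scene bracket_corner 0.78 263 162 [0.698 0.161 0.116] 1.197
scene fixture_corner 0.56 320 166 [0.705 0.009 0.051] 1.171
top {'vertical_fov': 57.90608817297238, 'cx': 280.32116106086306, 'cy': 207.42524548214564} [0.441 0.172 0.958]
top bush_a_center 0.48 331 155 [0.669 0.051 0.011] 0.954
top tall_screw 0.58 258 201 [0.552 0.236 0.   ] 0.912
top steel_block 0.59 220 237 [0.46 0.33 0.  ] 0.918
top flux_tin 0.9 276 271 [0.376 0.19  0.   ] 0.897
top bracket_corner 0.86 291 134 [0.693 0.153 0.116] 0.979
top fixture_corner 0.59 352 139 [0.699 0.005 0.051] 0.927
top fixture_corner 0.31 330 157 [0.654 0.058 0.051] 0.949
```

```bash
python3 - <<'E'
import cv2
a=cv2.imread("pics/top0.png");b=cv2.imread("pics/scene0.png")
cv2.imwrite("pics/t1.png",cv2.resize(a[110:300,190:440],None,fx=3.1,fy=3.1,interpolation=2))
cv2.imwrite("pics/s1.png",cv2.resize(b[120:330,200:450],None,fx=2.8,fy=2.8,interpolation=2))
E
```

```text
(no output)
```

View pics/t1.png

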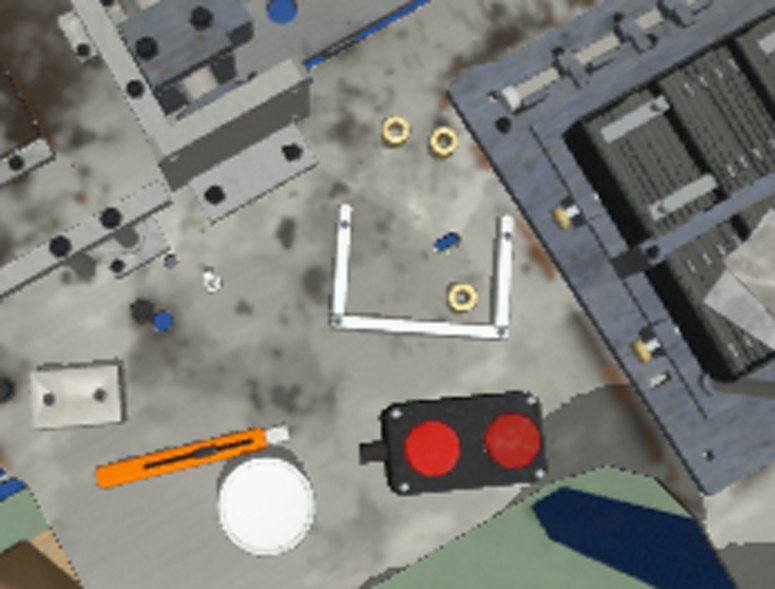

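View pics/s1.png

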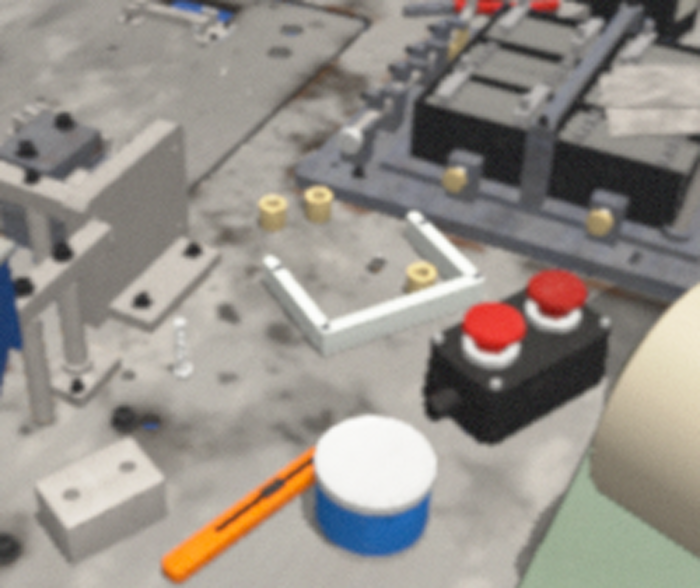

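The top crop shows bushes at crop (396,130) and (443,141), with bush c at (462,297) by the back wall. The U's free ends are at (346,207) and (507,217), and its back corners at (337,320) and (503,333). The scene view agrees, with the bracket on the left and the fixture on the right of the bushes.

```bash
python3 - <<'E'
from h import *
def t(u,v,z): return atz("top",190+u/3.1,110+v/3.1,z)
def s(u,v,z): return atz("scene",200+u/2.8,120+v/2.8,z)
P={}
for n,a in dict(B=(396,130,.022),A=(443,141,.022),C=(462,297,.022),endL=(346,207,.024),endR=(507,217,.024),bL=(337,320,.024),bR=(503,333,.024),screw=(210,275,.05)).items():
    P[n]=t(*a); print(n,P[n].round(4))
for n,a in dict(B=(273,200,.022),A=(319,190,.022),C=(421,270,.022),endL=(271,261,.024),endR=(414,216,.024),bL=(323,332,.024),bR=(477,281,.024)).items():
    print("scene",n,s(*a).round(4))
m=(P["bL"]+P["bR"])/2-(P["endL"]+P["endR"])/2; print("axis deg",np.degrees(np.arctan2(m[1],m[0])),np.linalg.norm(m))
w=P["bL"]-P["bR"];print(np.degrees(np.arctan2(w[1],w[0])),np.linalg.norm(w))
w=P["endL"]-P["endR"];print(np.linalg.norm(w))
# fixture height profile near lane
im,d=cams.get_image("top")
c,f=K("top");V=np.array(c["view"]);v,u=np.mgrid[:420,:560]
pc=np.stack([(u-c["cx"])/f*d,-(v-c["cy"])/f*d,-d],-1);W=(pc-V[:3,3])@V[:3,:3]
for x in np.arange(.54,.80,.02):
    print(round(x,2),[ (lambda k:int(1000*W[...,2][k].max()) if k.any() else -1)((d>0)&(abs(W[...,0]-x)<.01)&(abs(W[...,1]-y)<.01)) for y in np.arange(-.12,.2,.02)])
for r in cams.outline_of("top","corral")[:1]: print(r["p"],[k*s for k,s in zip(r["box"],(560,420,560,420))])
o=observe();print(o["position"],o["tool_rot"])
E
```

```text
B [0.6741 0.085  0.022 ]
A [0.6652 0.047  0.022 ]
C [0.5383 0.033  0.022 ]
endL [0.6104 0.1256 0.024 ]
endR [ 0.6027 -0.0034  0.024 ]
bL [0.5193 0.1329 0.024 ]
bR [0.5095 0.0011 0.024 ]
screw [0.5518 0.2326 0.05  ]
scene B [0.6787 0.0865 0.022 ]
scene A [0.6714 0.046  0.022 ]
scene C [0.5406 0.0357 0.022 ]
scene endL [0.6067 0.1305 0.024 ]
scene endR [0.5986 0.0011 0.024 ]
scene bL [0.5161 0.1399 0.024 ]
scene bR [0.5064 0.0088 0.024 ]
axis deg 176.34060319127448 0.09239258320969503
85.72762510459957 0.13216907425200855
0.12930754734364291
0.54 [87, 30, 20, 19, 4, 3, 28, 26, 24, 6, 4, 5, 27, 27, 4, 4]
0.56 [103, 108, 107, 20, 20, 3, 27, 5, 23, 4, 5, 4, 27, 27, 5, 5]
0.58 [105, 103, 100, 21, 20, 4, 29, 5, 5, 4, 3, 4, 28, 26, 4, 3]
0.6 [97, 108, 86, 60, 57, 19, 27, 4, 4, 5, 3, 4, 28, 25, 4, 4]
0.62 [95, 80, 86, 86, 58, 21, 17, 4, 6, 4, 6, 5, 26, 4, 4, 17]
0.64 [82, 80, 83, 93, 27, 21, 19, 4, 4, 4, 5, 3, 4, 7, 16, 18]
0.66 [84, 96, 95, 95, 85, 27, 21, 17, 27, 26, 26, 22, 4, 13, 25, 24]
0.68 [93, 107, 95, 86, 29, 59, 55, 20, 26, 25, 24, 25, 4, 3, 118, 119]
0.7 [88, 87, 84, 77, 77, 58, 57, 20, 20, 5, 4, 6, 4, 4, 116, 119]
0.72 [86, 77, 59, 77, 76, 53, 36, 22, 19, 5, 4, 3, 4, 5, 4, -1]
0.74 [72, 78, 77, 51, 21, 19, 19, 15, 5, 4, 5, 4, 4, 4, 4, 3]
0.76 [77, 68, 69, 21, 20, 15, 4, 4, 5, 5, 4, 4, 3, 3, 4, 2]
0.78 [69, 20, 20, 18, 5, 5, 4, 4, 3, 5, 2, 2, 3, 4, 2, 1]
0.95 [327.03999999999996, 199.542, 57.288000000000004, 45.906]
[ 0.23366635 -0.49787283  0.23132536] [[ 9.05268076e-01  4.24840806e-01 -3.82384517e-06]
 [ 4.24840806e-01 -9.05268076e-01  2.25113431e-05]
 [ 6.10213221e-06 -2.20033257e-05 -1.00000000e+00]]
```

Request:
move_arm:
  jaw: [1.4, 1.4, 1.4, 1.4]
  dp:
    - [0, 0, 0]
    - [0, 0, 0]
    - [0, 0, 0]
    - [0, 0, 0]
  turn:
    - [0, 0, 0.11]
    - [0, 0, 0.11]
    - [0, 0, 0.11]
    - [0, 0, 0.109]

```text
time_s: 1.23
position: [0.2337, -0.4979, 0.2313]
tool_rot: [[1.0, -0.006, -0.0], [-0.006, -1.0, 0.0], [-0.0, -0.0, -1.0]]
ft_force: [-0.4, -0.7, -0.2]
grip_width: 0.0387
gripper_force: 0.0
```

```bash
python3 - <<'E'
from h import *
def t(u,v,z): return atz("top",190+u/3.1,110+v/3.1,z)
print("platecorner",t(450,90,.017),t(565,25,.017),t(560,215,.017),"A",t(443,141,.022),"bracket",t(308,85,.116),t(305,62,.116),"foot",t(315,160,.014))
o=observe();print(o["position"],o["tool_rot"],o["time_s"],o["grip_width"])
E
```

```text
platecorner [0.70884367 0.04023907 0.017     ] [ 0.7637076  -0.05464563  0.017     ] [ 0.60571976 -0.04753687  0.017     ] A [0.66516649 0.04701207 0.022     ] bracket [0.6840983 0.1578888 0.116    ] [0.70136472 0.16012564 0.116     ] foot [0.65100156 0.15038181 0.014     ]
[ 0.23366704 -0.49785632  0.23131248] [[ 9.99984102e-01 -5.63885368e-03 -1.00442104e-06]
 [-5.63885363e-03 -9.99984101e-01  4.32497802e-05]
 [-1.24828425e-06 -4.32434289e-05 -9.99999999e-01]] 1.2333 0.0387116599150581
```

Request:
move_arm:
  jaw: [1.4, 1.4, 1.4, 1.4, 1.4, 1.4, 1.4, 1.4, 1.4, 1.4]
  dp:
    - [2.4, -2.9, 0]
    - [2.4, -2.9, 0]
    - [2.4, -2.9, 0]
    - [2.4, -2.9, 0]
    - [2.4, -2.9, 0]
    - [2.4, -2.9, 0]
    - [2.4, -2.9, 0]
    - [2.4, -2.9, 0]
    - [2.4, -2.9, 0]
    - [2.4, -2.9, 0]
  turn:
    - [0, 0, 0]
    - [0, 0, 0]
    - [0, 0, 0]
    - [0, 0, 0]
    - [0, 0, 0]
    - [0, 0, 0]
    - [0, 0, 0]
    - [0, 0, 0]
    - [0, 0, 0]
    - [0, 0, 0]

```text
time_s: 2.07
position: [0.4746, -0.2063, 0.2315]
tool_rot: [[1.0, -0.0, 0.0], [-0.0, -1.0, -0.0], [0.0, 0.0, -1.0]]
ft_force: [0.2, -0.7, -0.2]
grip_width: 0.0143
gripper_force: 0.0
```

Request:
move_arm:
  jaw: [1.4, 1.4, 1.4, 1.4, 1.4, 1.4, 1.4, 1.4, 1.4, 1.4, 1.4, 1.4]
  dp:
    - [2.4, -2.9, 0]
    - [2.4, -2.9, 0]
    - [2.4, -2.9, 0]
    - [2.4, -2.9, 0]
    - [2.4, -2.9, 0]
    - [2.4, -2.9, 0]
    - [2.4, -2.9, 0]
    - [2.4, -2.9, 0]
    - [2.4, -2.9, 0]
    - [2.4, -2.9, 0]
    - [0, 0, 0]
    - [0, 0, 0]
  turn:
    - [0, 0, 0]
    - [0, 0, 0]
    - [0, 0, 0]
    - [0, 0, 0]
    - [0, 0, 0]
    - [0, 0, 0]
    - [0, 0, 0]
    - [0, 0, 0]
    - [0, 0, 0]
    - [0, 0, 0]
    - [0, 0, 0]
    - [0, 0, 0]

```text
time_s: 3.07
position: [0.7142, 0.0836, 0.2299]
tool_rot: [[1.0, 0.002, -0.001], [0.002, -1.0, -0.0], [-0.001, 0.0, -1.0]]
ft_force: [-0.5, -0.1, 0.4]
grip_width: 0.0141
gripper_force: 0.0
```

Request:
move_arm:
  jaw: [1.4, 1.4, 1.4, 1.4, 1.4, 1.4, 1.4, 1.4, 1.4]
  dp:
    - [0, -0.2, 2.5]
    - [0, 0, 2.5]
    - [0, 0, 2.5]
    - [0, 0, 2.5]
    - [0, 0, 2.5]
    - [0, 0, 2.5]
    - [0, 0, 2.5]
    - [0, 0, 0]
    - [0, 0, 0]
  turn:
    - [0, 0, 0]
    - [0, 0, 0]
    - [0, 0, 0]
    - [0, 0, 0]
    - [0, 0, 0]
    - [0, 0, 0]
    - [0, 0, 0]
    - [0, 0, 0]
    - [0, 0, 0]

```text
time_s: 3.82
position: [0.7132, 0.083, 0.0563]
tool_rot: [[1.0, -0.001, -0.002], [-0.001, -1.0, -0.0], [-0.002, 0.0, -1.0]]
ft_force: [1.0, -0.1, 0.1]
grip_width: 0.0139
gripper_force: 0.0
```

```bash
python3 - <<'E'
from h import *
for n in("scene","top"):
    im,d=cams.get_image(n)
    c=im[110:250,220:400] if n=="scene" else im[90:230,250:430]
    cv2.imwrite(f"pics/{n}2.png",cv2.resize(c[:,:,::-1],None,fx=4,fy=4,interpolation=2))
    print(n,proj(n,observe()["position"]))
E
```

```text
scene (np.float64(290.9651430460539), np.float64(170.89855581460503))
top (np.float64(319.6875084992704), np.float64(131.89325140466036))
```

View pics/scene2.png

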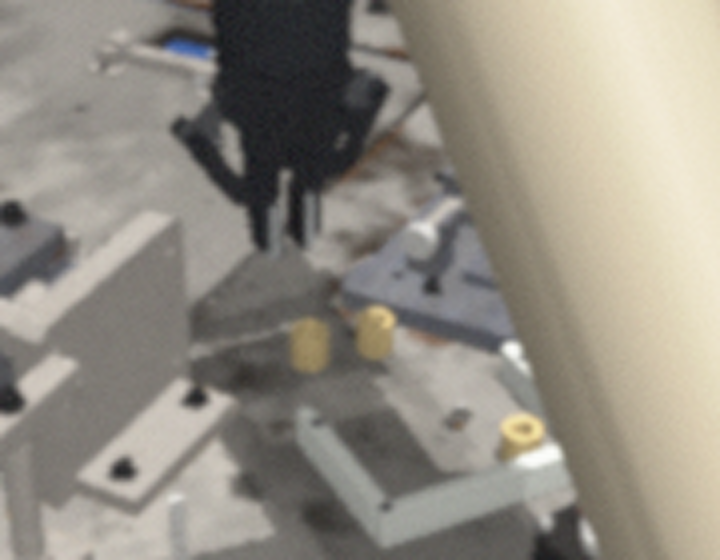

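The scene crop shows the fingertips behind the bushes: B at (310,345), A at (376,333), fixture plate corner at (345,290). The gripper's knuckles flare towards the bracket, so I'll turn the jaw line along x and push with the closed fingers' backs.

Request:
move_arm:
  jaw: [0, 0, 0, 0, 0, 0, 0, 0, 0, 0, 0, 0]
  dp:
    - [0, 0, 0]
    - [0, 0, 0]
    - [0, 0, 0]
    - [0, 0, 0]
    - [0, 0, 0]
    - [0, 0, 0]
    - [0, 0, 0]
    - [0, 0, 0]
    - [0, 0, 0]
    - [0, 0, 0]
    - [0, 0, 0]
    - [0, 0, 0]
  turn:
    - [0, 0, -0.12]
    - [0, 0, -0.12]
    - [0, 0, -0.12]
    - [0, 0, -0.12]
    - [0, 0, -0.12]
    - [0, 0, -0.12]
    - [0, 0, -0.12]
    - [0, 0, -0.12]
    - [0, 0, -0.12]
    - [0, 0, -0.12]
    - [0, 0, -0.12]
    - [0, 0, -0.12]

```text
time_s: 4.92
position: [0.7146, 0.0838, 0.059]
tool_rot: [[0.125, 0.992, 0.004], [0.992, -0.125, -0.0], [0.0, 0.004, -1.0]]
ft_force: [0.1, 0.7, -0.1]
grip_width: 0.0002
gripper_force: 0.0
```

Request:
move_arm:
  jaw: [0, 0, 0]
  dp:
    - [0, 0, 0]
    - [0, 0, 0]
    - [0, 0, 0]
  turn:
    - [0, 0, -0.12]
    - [0, 0, -0.01]
    - [0, 0, 0]

```text
time_s: 5.17
position: [0.7144, 0.0839, 0.0582]
tool_rot: [[0.004, 1.0, 0.003], [1.0, -0.004, -0.0], [-0.0, 0.003, -1.0]]
ft_force: [0.2, 0.6, 0.3]
grip_width: 0.0003
gripper_force: 0.0
```

```bash
python3 - <<'E'
from h import *
print(observe()["q"])
for n in("scene","top"):
    im,d=cams.get_image(n)
    c=im[110:250,220:400] if n=="scene" else im[90:230,250:430]
    cv2.imwrite(f"pics/{n}3.png",cv2.resize(c[:,:,::-1],None,fx=4,fy=4,interpolation=2))
    c,f=K(n);V=np.array(c["view"]);v,u=np.mgrid[:420,:560]
    pc=np.stack([(u-c["cx"])/f*d,-(v-c["cy"])/f*d,-d],-1);W=(pc-V[:3,3])@V[:3,:3]
    m=(d>0)&(abs(W[...,0]-.713)<.1)&(abs(W[...,1]-.083)<.065)
    for z in np.arange(.05,.19,.015):
        k=m&(abs(W[...,2]-z)<.0075)
        if k.sum()>3: print(n,round(z,3),k.sum(),W[k].min(0).round(3),W[k].max(0).round(3))
E
```

```text
[-2.70681828e+00  4.68336665e+01  5.66318608e+01 -9.12922562e-04
  7.63739285e+01 -2.48402360e+00]
scene 0.065 43 [0.702 0.077 0.058] [0.722 0.098 0.072]
scene 0.08 62 [0.7   0.078 0.073] [0.72  0.097 0.087]
scene 0.095 42 [0.7   0.078 0.088] [0.746 0.099 0.102]
scene 0.11 109 [0.675 0.075 0.103] [0.754 0.1   0.117]
scene 0.125 134 [0.664 0.074 0.118] [0.769 0.103 0.132]
scene 0.14 188 [0.654 0.074 0.133] [0.777 0.103 0.147]
scene 0.155 210 [0.653 0.074 0.148] [0.776 0.106 0.162]
scene 0.17 136 [0.672 0.075 0.163] [0.732 0.105 0.177]
scene 0.185 126 [0.675 0.057 0.178] [0.728 0.123 0.192]
```

View pics/scene3.png

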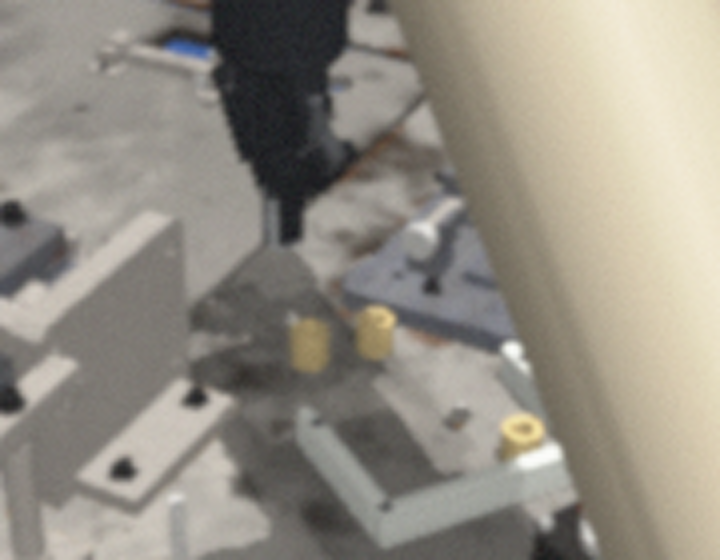

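Request:
move_arm:
  jaw: [0, 0, 0, 0, 0, 0, 0]
  dp:
    - [0.1, 0, 1.5]
    - [0, 0, 1.5]
    - [0, 0, 1.2]
    - [0, 0, 0.6]
    - [0, 0, 0.3]
    - [0, 0, 0]
    - [0, 0, 0]
  turn:
    - [0, 0, 0]
    - [0, 0, 0]
    - [0, 0, 0]
    - [0, 0, 0]
    - [0, 0, 0]
    - [0, 0, 0]
    - [0, 0, 0]

```text
time_s: 5.85
position: [0.7142, 0.085, 0.0059]
tool_rot: [[0.001, 1.0, 0.001], [1.0, -0.001, -0.0], [-0.0, 0.001, -1.0]]
ft_force: [-0.2, 0.1, 0.2]
grip_width: 0.0002
gripper_force: 0.0
```

Request:
move_arm:
  jaw: [0, 0, 0, 0, 0, 0, 0, 0]
  dp:
    - [0, -0.5, 0]
    - [0, -0.5, 0]
    - [0, -0.5, 0]
    - [0, -0.6, 0]
    - [0, -0.7, 0]
    - [0, -0.7, 0]
    - [0, -0.5, 0]
    - [0, 0, 0]
  turn:
    - [0, 0, 0]
    - [0, 0, 0]
    - [0, 0, 0]
    - [0, 0, 0]
    - [0, 0, 0]
    - [0, 0, 0]
    - [0, 0, 0]
    - [0, 0, 0]

```text
time_s: 6.52
position: [0.6726, 0.0852, 0.0054]
tool_rot: [[0.001, 1.0, -0.001], [1.0, -0.001, 0.0], [0.0, -0.001, -1.0]]
ft_force: [0.6, 0.0, -0.4]
grip_width: -0.0002
gripper_force: 0.0
```

```bash
python3 - <<'E'
from h import *
for n in("scene",):
    im,d=cams.get_image(n)
    c=im[120:250,220:400]
    cv2.imwrite(f"pics/{n}4.png",cv2.resize(c[:,:,::-1],None,fx=4,fy=4,interpolation=2))
for n in("scene","top"):
    if n=="top": cams.get_image(n)
    for r in cams.mark_of(n,"bush_b_center")[:4]:
        u,v=r["location"][0]*560,r["location"][1]*420
        print(n,round(r["p"],2),round(u),round(v),atz(n,u,v,.011).round(3))
E
```

```text
scene 0.71 264 251 [0.548 0.241 0.011]
scene 0.66 300 205 [0.643 0.1   0.011]
```

View pics/scene4.png

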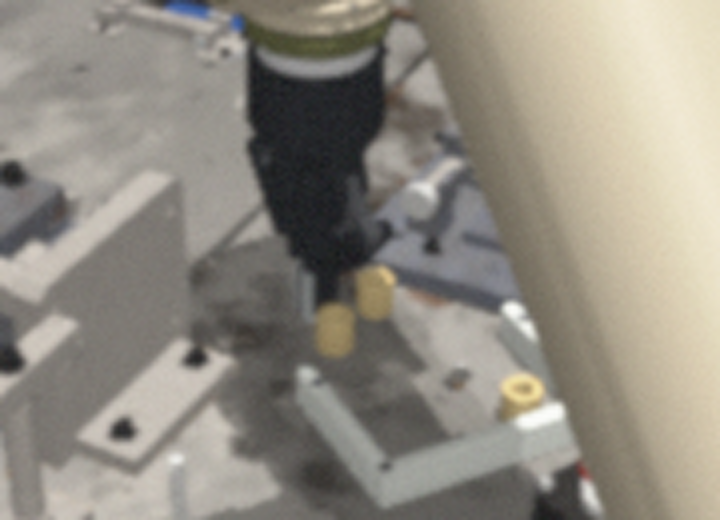

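The crop shows B at (335,330), now ahead of the fingers, with A still at (376,293).

```bash
python3 - <<'E'
from h import *
n="scene"
print(atz(n,220+335/4,120+330/4,.011),atz(n,220+376/4,120+293/4,.011),[(4*(a-o)) for a,o in zip(proj(n,np.array([.65,.085,.011])),(220,120))])
E
```

```text
[0.6470229  0.08847244 0.011     ] [0.66579901 0.04908664 0.011     ] [np.float64(337.5134292152643), np.float64(325.47198641003445)]
```

Request:
move_arm:
  jaw: [0, 0, 0, 0, 0, 0, 0, 0, 0, 0, 0, 0]
  dp:
    - [0, -0.5, 0]
    - [0, -0.8, 0]
    - [0, -0.9, 0]
    - [0, -0.9, 0]
    - [0, -0.9, 0]
    - [0, -0.9, 0]
    - [0, -0.9, 0]
    - [0, -0.9, 0]
    - [0, -0.9, 0]
    - [0, -0.7, 0]
    - [0, -0.4, 0]
    - [0, 0, 0]
  turn:
    - [0, 0, 0]
    - [0, 0, 0]
    - [0, 0, 0]
    - [0, 0, 0]
    - [0, 0, 0]
    - [0, 0, 0]
    - [0, 0, 0]
    - [0, 0, 0]
    - [0, 0, 0]
    - [0, 0, 0]
    - [0, 0, 0]
    - [0, 0, 0]

```text
time_s: 7.72
position: [0.5861, 0.0852, 0.0054]
tool_rot: [[0.001, 1.0, -0.001], [1.0, -0.001, 0.0], [0.0, -0.001, -1.0]]
ft_force: [-0.2, -0.0, -0.6]
grip_width: -0.0001
gripper_force: 0.0
```

```bash
python3 - <<'E'
from h import *
for n in("scene",):
    im,d=cams.get_image(n)
    c=im[120:250,220:400]
    cv2.imwrite(f"pics/{n}5.png",cv2.resize(c[:,:,::-1],None,fx=4,fy=4,interpolation=2))
E
```

```text
(no output)
```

View pics/scene5.png

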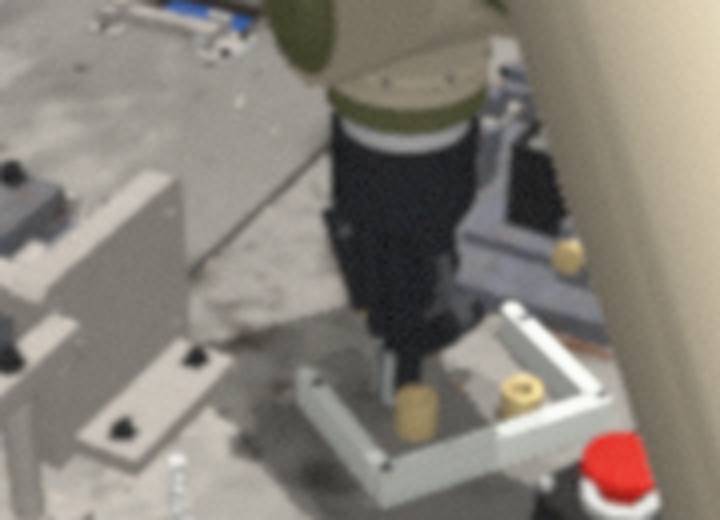

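B is at (416,415) in the crop, well inside the corral. Now back off, lift, and go behind A.

Request:
move_arm:
  jaw: [0, 0, 0, 0, 0, 0, 0, 0, 0, 0, 0, 0]
  dp:
    - [0, 1, 0]
    - [0, 2, 0]
    - [0, 0, -3]
    - [0, 0, -3]
    - [-0.6, 1.6, 0]
    - [-0.8, 2, 0]
    - [-0.8, 2, 0]
    - [-0.6, 1.5, 0]
    - [-0.4, 1, 0]
    - [0, 0, 0]
    - [0, 0, 0]
    - [0, 0, 0]
  turn:
    - [0, 0, 0]
    - [0, 0, 0]
    - [0, 0, 0]
    - [0, 0, 0]
    - [0, 0, 0]
    - [0, 0, 0]
    - [0, 0, 0]
    - [0, 0, 0]
    - [0, 0, 0]
    - [0, 0, 0]
    - [0, 0, 0]
    - [0, 0, 0]

```text
time_s: 8.77
position: [0.6972, 0.0534, 0.0651]
tool_rot: [[0.001, 1.0, -0.001], [1.0, -0.001, 0.0], [0.0, -0.001, -1.0]]
ft_force: [-0.3, 0.2, 0.5]
grip_width: -0.0001
gripper_force: 0.0
```

```bash
python3 - <<'E'
from h import *
for n in("scene",):
    im,d=cams.get_image(n)
    c=im[120:250,220:400]
    cv2.imwrite(f"pics/{n}6.png",cv2.resize(c[:,:,::-1],None,fx=4,fy=4,interpolation=2))
    for r in cams.mark_of(n,"bush_b_center")[:4]:
        u,v=r["location"][0]*560,r["location"][1]*420
        print(n,round(r["p"],2),round(4*(u-220)),round(4*(v-120)),atz(n,u,v,.011).round(3))
    p=observe()["position"].copy();print(p);p[2]=.006
    for dx in(-.011,.011):
        for dy in(-.011,.011): print([(4*(a-o)) for a,o in zip(proj(n,p+[dx,dy,0]),(220,120))])
E
```

```text
scene 0.44 408 422 [0.557 0.097 0.011]
[0.69718779 0.05349834 0.06543997]
[np.float64(367.07686564330174), np.float64(279.4232265347981)]
[np.float64(335.56995635661315), np.float64(290.36707538904284)]
[np.float64(347.9413039577871), np.float64(261.4543728240883)]
[np.float64(316.74118923355945), np.float64(272.1047563164876)]
```

View pics/scene6.png

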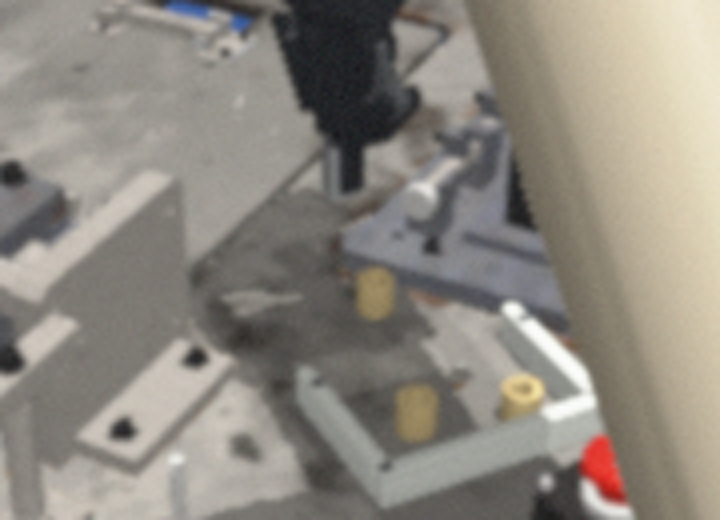

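The crop shows A at (376,293) with the fixture plate's corner at (342,262), too close behind it for a straight descent. I'll come in at 30° from behind-left.

Request:
move_arm:
  jaw: [0, 0, 0, 0, 0, 0, 0, 0, 0, 0, 0]
  dp:
    - [0.8, -0.7, 0]
    - [0, 0, 0]
    - [0, 0, 0]
    - [0, 0, 0]
    - [0, 0, 0]
    - [0, 0, 1.5]
    - [0, 0, 1.5]
    - [0, 0, 1.2]
    - [0, 0, 0.9]
    - [0, 0, 0.8]
    - [0, 0, 0]
  turn:
    - [0, 0, -0.105]
    - [0, 0, -0.105]
    - [0, 0, -0.105]
    - [0, 0, -0.105]
    - [0, 0, -0.104]
    - [0, 0, 0]
    - [0, 0, 0]
    - [0, 0, 0]
    - [0, 0, 0]
    - [0, 0, 0]
    - [0, 0, 0]

```text
time_s: 9.78
position: [0.69, 0.0612, 0.0046]
tool_rot: [[-0.5, 0.866, -0.003], [0.866, 0.5, 0.0], [0.002, -0.002, -1.0]]
ft_force: [-0.1, 0.8, 0.3]
grip_width: 0.0
gripper_force: 0.0
```

Request:
move_arm:
  jaw: [0, 0, 0, 0, 0, 0]
  dp:
    - [0, -0.4, 0]
    - [0, -0.5, 0]
    - [0, -0.6, 0]
    - [0, -0.6, 0]
    - [0, -0.4, 0]
    - [0, 0, 0]
  turn:
    - [0, 0, 0]
    - [0, 0, 0]
    - [0, 0, 0]
    - [0, 0, 0]
    - [0, 0, 0]
    - [0, 0, 0]

```text
time_s: 10.28
position: [0.6684, 0.048, 0.0067]
tool_rot: [[-0.499, 0.867, -0.0], [0.867, 0.499, -0.0], [0.0, -0.0, -1.0]]
ft_force: [0.9, -0.8, 0.5]
grip_width: 0.0002
gripper_force: 0.0
```

```bash
python3 - <<'E'
from h import *
for n in("scene",):
    im,d=cams.get_image(n)
    c=im[120:250,220:400]
    cv2.imwrite(f"pics/{n}7.png",cv2.resize(c[:,:,::-1],None,fx=4,fy=4,interpolation=2))
E
```

```text
(no output)
```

View pics/scene7.png

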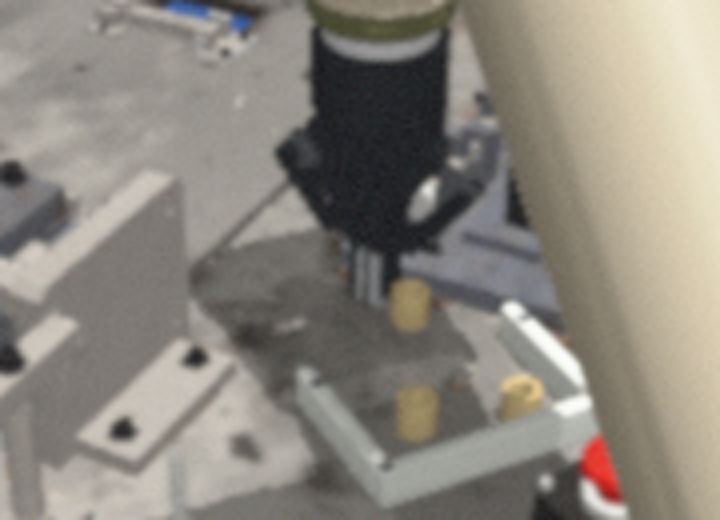

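```bash
python3 - <<'E'
from h import *
n="scene"
print(atz(n,220+410/4,120+305/4,.011),atz(n,220+416/4,120+414/4,.011),atz(n,220+521/4,120+388/4,.022))
E
```

```text
[0.64555275 0.03846572 0.011     ] [0.56029567 0.08983739 0.011     ] [0.53912954 0.03702016 0.022     ]
```

Request:
move_arm:
  jaw: [0, 0, 0, 0, 0, 0, 0]
  dp:
    - [0, 0.8, 0]
    - [0, 0, 0]
    - [0, 0, 0]
    - [0, 0, 0]
    - [0, 0, 0]
    - [0, 0, 0]
    - [0, 0, 0]
  turn:
    - [0, 0, 0]
    - [0, 0, 0.105]
    - [0, 0, 0.105]
    - [0, 0, 0.105]
    - [0, 0, 0.105]
    - [0, 0, 0.104]
    - [0, 0, 0]

```text
time_s: 10.92
position: [0.6766, 0.053, 0.0063]
tool_rot: [[0.004, 1.0, 0.0], [1.0, -0.004, 0.0], [0.0, 0.0, -1.0]]
ft_force: [-0.0, 0.1, 0.6]
grip_width: 0.0003
gripper_force: 0.0
```

Request:
move_arm:
  jaw: [0, 0, 0, 0, 0, 0, 0, 0, 0, 0, 0, 0]
  dp:
    - [-0.6, 0, 0]
    - [-0.5, 0, 0]
    - [0, -0.5, 0]
    - [0, -0.6, 0]
    - [0, -0.9, 0]
    - [0, -1, 0]
    - [0, -1, 0]
    - [0, -1, 0]
    - [0, -1, 0]
    - [0, -1, 0]
    - [0, -0.8, 0]
    - [0, -0.5, 0]
  turn:
    - [0, 0, 0]
    - [0, 0, 0]
    - [0, 0, 0]
    - [0, 0, 0]
    - [0, 0, 0]
    - [0, 0, 0]
    - [0, 0, 0]
    - [0, 0, 0]
    - [0, 0, 0]
    - [0, 0, 0]
    - [0, 0, 0]
    - [0, 0, 0]

```text
time_s: 11.92
position: [0.5919, 0.0418, 0.0065]
tool_rot: [[0.0, 1.0, -0.0], [1.0, -0.0, 0.0], [0.0, -0.0, -1.0]]
ft_force: [0.1, -0.1, -0.6]
grip_width: -0.0003
gripper_force: 0.1
```

Request:
move_arm:
  jaw: [0, 0, 0, 0, 0, 0, 0, 0, 0, 0]
  dp:
    - [0, 0, 0]
    - [0, 1, 0]
    - [0, 2, 0]
    - [0, 0, -2]
    - [0, 0, -4]
    - [0, 0, -4]
    - [0, 0, -4]
    - [0, 0, -2]
    - [0, 0, 0]
    - [0, 0, 0]
  turn:
    - [0, 0, 0]
    - [0, 0, 0]
    - [0, 0, 0]
    - [0, 0, 0]
    - [0, 0, 0]
    - [0, 0, 0]
    - [0, 0, 0]
    - [0, 0, 0]
    - [0, 0, 0]
    - [0, 0, 0]

```text
time_s: 12.75
position: [0.6234, 0.0416, 0.1672]
tool_rot: [[0.001, 1.0, 0.002], [1.0, -0.001, -0.0], [-0.0, 0.002, -1.0]]
ft_force: [-0.2, -0.3, -1.2]
grip_width: 0.0
gripper_force: 0.0
```

```bash
python3 - <<'E'
from h import *
for n in("scene",):
    im,d=cams.get_image(n)
    c=im[120:250,220:400]
    cv2.imwrite(f"pics/{n}8.png",cv2.resize(c[:,:,::-1],None,fx=4,fy=4,interpolation=2))
E
```

```text
(no output)
```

View pics/scene8.png

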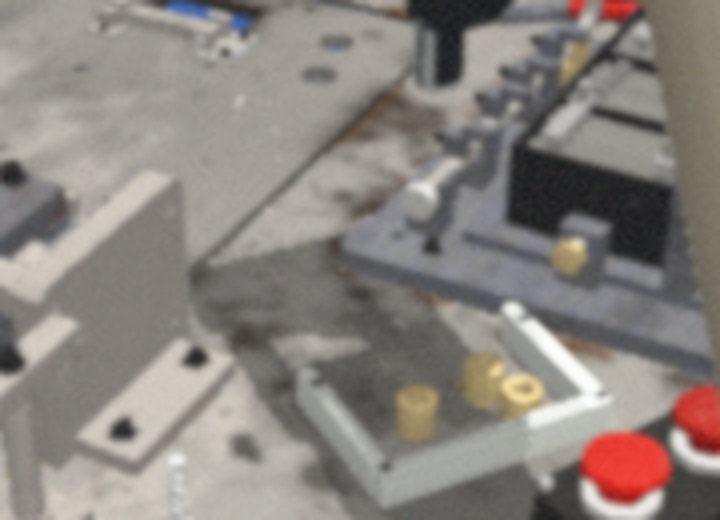

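The last crop shows all three bushes standing inside the U: A at (483,380), B at (416,413) and C at (521,392). The screw is still upright at (178,475).

```bash
python3 -c "
from h import *
print(atz('scene',220+483/4,120+380/4,.011)); print(ticket.close_job())"
```

```text
[0.56624231 0.04213674 0.011     ]
the job is handed in; nothing more can be done
None
```

Both stray bushes were swept into the corral and stand wholly inside it with the third. The screw was still upright in the last picture, no move went near the block or the tin, and I handed the job in at about 13 s of the 45 s allowed.

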